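# Check the zinc on a bolt chute with a coating gauge

### The arm

A 7-joint arm with a two-finger parallel gripper is mounted at the origin on the work surface. World frame = base frame: x ahead of the robot, y to its left, z up, the work surface at z = 0. Lengths are in mm, angles in rad, forces in N, time in s.
With the tool pointing down it reaches from about 400 to 875 mm from the base axis. Payload 4.4 kg.
Tool frame: the origin (TCP) lies at the very end of the fingers, on their centre line; the grasp point (between the pads) lies 19 mm behind it; y points along the fingers, x is the direction in which the jaws open and shut, and the axes are right-handed (so a half turn about y gives the same grasp; the last joint's range is limited). The gripper opens to 85 mm and grips with 20 to 120 N. Pads are 22 mm wide; open, the fingers measure 114 mm over their backs; the gripper's body (76 mm by 85 mm) begins 54 mm behind the grasp point. The pads swing forward as they close: fully open they stand 13 mm farther back than shut.
Start: joints at [-0.066, 0.628, 0.038, 1.517, -0.027, 0.996, -0.02], TCP at [650.014, 0.027, 231.313] pointing down, gripper open.
Joint ranges: [-3.06, 3.06], [-0.37, 2.12], [-1.25, 1.32], [0.18, 2.47], [-1.1, 4.24], [0.23, 1.98], [-2.94, 2.94]. Speed limits (rad/s): [2.57, 2.57, 3.14, 3.14, 3.14, 3.14, 3.14].

### API

Orientations are given as [roll, pitch, yaw] about the fixed x, y, z axes, in that order (R = Rz(yaw) Ry(pitch) Rx(roll)).
In Python, from cell import ctrl, get_image, nets gives the robot as it stands. The module is installed in compiled form; this text tells all that it offers.
- The arm moves only by the tool step_arm, never from a script. Its argument "moves" is text: rows parted by semicolons, each of 7 numbers parted by spaces: the shift along the tool's x, y, z normalised to -1 to 1, where 1 is 0.05 m, then the turn, a rotation vector about the tool's x, y, z normalised to -1 to 1, where 1 is 0.12 rad, then the opening, from 0 (shut) to 1 (fully open). A call has 1 to 20 rows; each row shifts and turns the commanded pose from where the row before left it, along the tool's axes as they then stand; what a row does not reach is not made up. A row lasts 1/10 s, in which the tool goes at most 50 mm and 8.59 degrees, less where a joint would pass 70% of its speed; a pose out of reach is approached as far as the arm can. A call with a number of a shift or a turn outside -1 to 1 is refused whole. A call with a gripper value outside its range is refused whole. The fingers move at their own pace and stop on an object; the grip force is fixed at half the most. Time passes only in rows, so rows that do not move let the fingers close. It gives the time, the measured TCP pose, the force and the opening at its end, in the units of the state.
- ctrl.read_state(): the state, without advancing time (a new reading comes with each control period).
- get_image(name): name is "scene" or "side" or "wrist"; returns a dict with "color" (420x560x3 uint8, blue, green, red), "vertical_fov" (degrees; the focal length in pixels is half the picture's height over the tangent of half this angle, whatever the lens; pixels are square), "cx", "cy" (the principal point, pixels), "R" (3x3) and "t" (3): a world point X has camera coordinates R X + t; the wrist camera has in their place "T_tool_cam" (4x4, takes a point from camera to tool coordinates, whose origin is the TCP and whose axes are the tool frame's). Camera axes: x right, y down, z forward; pixel columns grow to the right and rows downward; lengths in mm; the calibration is good to about 2 mm. A picture is of the moment at which its call begins: read the wrist's pose just before it. There is no depth.
- ctrl.finish_job(): hands the job in, once; it reports no verdict.
Trained networks look in a picture, given as the dict that the camera call returned (one of the last four; its "shot" number tells which), for a name from the list of things; names that differ only in an ending like _2 or _b are one class to them, and where a whole thing is asked for, a point or a joint stands for the part that bears it (a point fixed in the world has none). Each returns a list of dicts, best first, with "conf" (0 to 1); they miss things now and then, are a little off and sometimes report something else, mostly with a low value. They report only what shows in the picture. A call takes as long as a camera call. They do not tell look-alikes from the thing itself.
- nets.find_in(picture, target): "position" ([x, y, z] in mm, in world coordinates, good to about 4 mm: the middle of the surface that is visible of it).
- nets.cut_out(picture, target): "pixels" (420x560 bool, what is visible of it).
- nets.place_of(picture, target): "position" ([x, y, z] in mm, in world coordinates, good to about 4 mm: a listed point, or the origin of a listed thing).
The state is a dict: "clock": time; "qpos": joint angles; "qd": joint speeds; "tau": joint torques, N m; "eef_pos": TCP position; "tool_rot": TCP orientation; "force": force on the tool from outside, world axes, zero at the start; "torque": the same for the moment, N m; "width": finger opening in mm.
Only numpy, scipy, OpenCV 4.12 (cv2) and the standard library are available. Lean on these libraries where they do the work, as an engineer would, in place of code of your own. Each camera call takes 0.05 s, during which the arm holds its last target.

### The job

The hopper's sloping chute is due a wear check of its zinc coating: lift the pen-shaped coating gauge out of its stand and first zero it by holding it upright with its sprung tip pressed lightly on the bare steel disc of the stand, near the middle, for about a second. Then hold it on the chute, tip inside the inked ring and body square to the sloping sheet, with the same light pressure: the sprung tip about half way in, neither barely touching nor bottomed. Finish while still holding the gauge there in the gripper, steady, and leave the hopper's gate knob and the loose stock lying about as they are.

Things in the scene. Friction and masses are not known exactly. Their poses are not given: they have to be found in the camera images.
- gauge: pen-shaped coating gauge, 152 mm long, 0.15 kg, loose, upright in the stand (lift 45 mm to clear). Origin: end of the tip when fully out; z along the body, away from the tip. Pin 7 mm thick to z=14, nose 16 mm thick to z=40, then grey flat-sided body 26 (x) by 30 mm (y), z=40 to 152, resting on the post; turned at random about z; screen on +x. Grip the flats, z=75 to 150
- gauge_point (a point): the round end of the gauge's sprung tip, the point that touches the work; it moves with the tip
- gauge_tip (a joint): how far the sprung tip is pushed into the gauge, in m: 0 fully out, 0.008 bottomed. It takes about 1 N to start it and 0.75 N more per mm (4 N half way, 7 N at the bottom)
- stand: fixed gauge stand: aluminium base plate 150 (x) by 80 (y) by 12 mm; at x=+38 mm a black post 50 mm square, top 58 mm above the work surface, bored 22 mm for the gauge's nose. Origin under the middle of the plate, z up
- zero_disc: the bare steel zeroing disc on the plate of the stand, at x = -35 mm from the stand's origin: 38 mm across, 6 mm thick, level. Origin under its middle
- zero_centre (a point): the middle of the top face of the zeroing disc, 18 mm above the work surface
- hopper: fixed bolt hopper: grey sheet-metal bin 160 mm wide (y), 315 mm tall, from x=0 to +150 mm; origin on the work surface under the middle of its front sheet; faces its -x. In front of it are the chute and, from x=-130 to -270 mm, the catch tray, 160 mm wide, rim 49 mm high
- chute: hopper's zinc-coated chute, fixed; falls towards the hopper's -x at 28 degrees to level; floor 100 mm wide, side lips 12 mm high. Origin on its surface, middle of the marked spot: an inked ring, 16 mm inside, 20 mm outside, midway across, 85 mm in front of the hopper's front sheet, 102 mm above the work surface. z square out of the sheet, x up the slope. Lower end 79 mm down the slope
- gate_knob (a joint): angle of the brass knob with its shutter over the outlet, rad: 0 shut (as found), up to 1.4 open
- knob_face (a point): middle of the front face of the brass knob (36 mm across, standing 33 mm out of the hopper's front sheet, 224 mm above the work surface)
- acorn_nut: loose stainless acorn nut, 28 mm across and 28 mm high, standing on its flat end; origin under it. Leave it alone
- tee_nut: loose iron tee nut, flange 27 mm across, 15 mm high, lying on its flange; origin under it. Leave it alone
- caster_wheel: loose green plastic caster wheel, 75 mm across and 28 mm thick, lying on its side; origin under its middle. Leave it alone
- pulley: loose zinc pulley, 108 mm long (along its x, eye at +x), 44 mm wide, 22 mm high, lying flat; origin on its underside. Leave it alone
Not all that is in view belongs to the job. Of the things shaped like the stand, the aluminium one is meant.

How it is judged (in metres and radians):
On the way, in this order (a step that is already met when the one before it is completed fails the run):
1. the gauge is zeroed: its tip rests on the steel disc within 14 mm of the middle, the gauge upright within 8 degrees, the tip 1.2 to 7.2 mm in and pushing with 1 to 9 N, for half a second (distance between gauge_point and zero_centre below 0.014 m and angle between gauge's own z axis and vertical below 0.14 rad and value of joint gauge_tip between 0.0012 and 0.0072 m and contact force between gauge and zero_disc between 1 and 9 N), for 0.5 s.
2. the gauge's tip is held inside the inked ring of the chute, square to the sheet within 8 degrees, with the same light pressure, for half a second (distance between gauge_point and chute below 0.008 m and angle between the z axis of gauge and the z axis of chute, either way round below 0.14 rad and value of joint gauge_tip between 0.0012 and 0.0072 m and contact force between gauge and chute between 1 and 9 N), for 0.5 s.
At the end, for the whole second after the job is handed in: Still held and at rest: tip within 8 mm of the ring's middle, gauge square to the chute within 8 degrees, sprung tip 1.2 to 7.2 mm in, pushing 1 to 9 N, gauge free of its stand; gate knob within 0.15 rad of shut, each loose piece within 15 mm of where it lay (all of step 2 and contact force between the fingers and gauge above 1 N and contact force between gauge and stand below 0.1 N and linear speed of gauge below 0.01 m/s and value of joint gate_knob below 0.15 rad and distance of each of acorn_nut, tee_nut, caster_wheel, pulley from where it was at the start of the episode below 0.015 m); the arm keeps its last pose, push and grip.
It fails at once if the gauge is rammed into the chute or the disc with more than 18 N (contact force between gauge and chute above 18 N or contact force between gauge and zero_disc above 18 N).
It fails at once if the gate knob is turned by more than 0.15 rad (value of joint gate_knob above 0.15 rad).
It fails at once if loose stock is moved by more than 15 mm (distance of any of acorn_nut, tee_nut, caster_wheel, pulley from where it was at the start of the episode above 0.015 m).
It also fails if it takes over 51 s, if anything falls off the work surface, if the arm or the gripper's body presses on something with over 40 N, if the wrist force passes 120 N, or if a joint passes its speed limit or range.

## Working session

There is one attempt and no reset: what is moved stays moved. The work goes in short steps, Python scripts to look and compute and a tool call to move; the robot and the scene stay as the last step left them, time stands still between calls to the robot, and variables do not carry over. Pictures are saved under pics/ and viewed, and the job is handed in when it is done.

Besides the shell and the picture viewer there is one more tool, called after "Emit:" by a JSON object that holds its "api" and its "payload". step_arm: Moves the arm, as the interface text tells. Scaled input: -1 to 1 covers 0.05 m each way for a shift and 0.12 rad each way for a turn. Its arguments: {"type":"object","properties":{"moves":{"type":"string"}},"required":["moves"]}

```bash
mkdir -p pics; ls
python3 - <<'E'
from cell import ctrl,get_image,nets
import cv2,numpy as np
s=ctrl.read_state();print(s)
for n in ["scene","side","wrist"]:
    p=get_image(n);cv2.imwrite(f"pics/{n}0.png",p["color"])
    print(n,{k:v for k,v in p.items() if k!="color"})
    for t in ["gauge","stand","zero_disc","hopper","chute","zero_centre","knob_face","caster_wheel","pulley","acorn_nut","tee_nut"]:
        r=nets.place_of(p,t);print(t,[(np.round(q["position"],0).tolist(),round(q["conf"],2)) for q in r])
E
```

```text
pics
{'clock': 0.0, 'qpos': array([-0.06580088,  0.62933831,  0.03842582,  1.51839526, -0.02701711,
        0.99632959, -0.02001662]), 'qd': array([ 0.00102781, -0.00087673,  0.00196039, -0.00091723,  0.00057362,
        0.0009484 , -0.00133214]), 'tau': array([-1.11932164e-03, -5.63405585e+01,  1.22606792e+00, -1.93450052e+01,
        1.09587883e-02,  1.05136272e-02, -8.84369996e-06]), 'eef_pos': array([6.49348992e+02, 4.30813950e-02, 2.30385162e+02]), 'tool_rot': array([-1.57079875e+00,  1.95324226e-03, -1.26177401e-05]), 'force': array([-0.43759564,  0.03234473,  0.2901132 ]), 'torque': array([-0.0320238 ,  0.01060734,  0.01502771]), 'width': 85.67911849330427}
scene {'vertical_fov': 51.46757260822082, 'cx': 278.6870256626079, 'cy': 208.78557430996304, 'R': array([[-0.76411748,  0.64492767, -0.01388454],
       [ 0.54062858,  0.62850385, -0.55919912],
       [-0.35191649, -0.4348002 , -0.82891711]]), 't': array([ 252.54288684, -307.23923709, 1567.4028997 ]), 'shot': 1}
gauge [([535.0, 290.0, 21.0], 0.78)]
stand [([497.0, 289.0, 2.0], 0.88), ([460.0, 287.0, 17.0], 0.69), ([304.0, 3
[... 1756 characters left out ...]
725464378959, 'cx': 285.28729789529916, 'cy': 209.40653500459348, 'T_tool_cam': array([[ 9.99999504e-01,  5.87211120e-04, -8.04991109e-04,
        -1.28293215e+00],
       [ 9.50380305e-04, -3.19397849e-01,  9.47620235e-01,
        -1.41856319e+02],
       [ 2.99340711e-04, -9.47620530e-01, -3.19398249e-01,
         8.29775356e+01],
       [ 0.00000000e+00,  0.00000000e+00,  0.00000000e+00,
         1.00000000e+00]]), 'shot': 3}
gauge [([433.0, 142.0, 0.0], 0.67)]
stand []
zero_disc []
hopper [([554.0, -283.0, 3.0], 0.72)]
chute []
zero_centre []
knob_face []
caster_wheel []
pulley [([724.0, 73.0, -3.0], 0.92), ([436.0, 136.0, -2.0], 0.43)]
acorn_nut [([432.0, 139.0, -2.0], 0.92)]
tee_nut []
```

View pics/scene0.png

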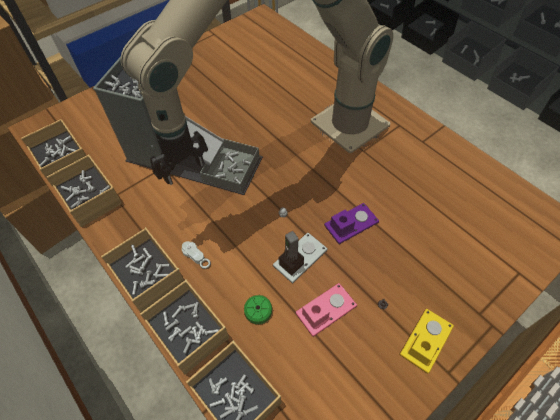

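View pics/side0.png

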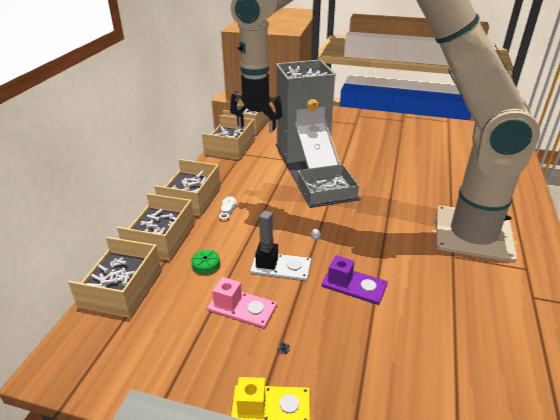

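View pics/wrist0.png

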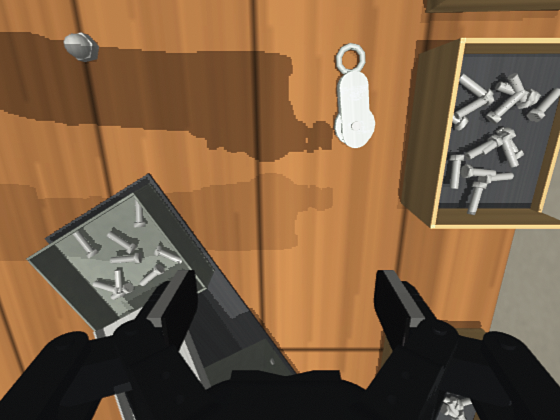

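The aluminium stand, with the gauge in it, is at about (495, 289). Its disc is near (461, 287) and the post near (534, 290). In the side view the gauge is at pixel (266, 235) and the disc at (294, 265). The ring on the chute is at pixel (317, 147). I'll move the wrist camera over the gauge.

Emit:
{"api": "step_arm", "payload": {"moves": "-0.25 -0.2 0.6 0 0 0 1;-0.25 -0.2 0.6 0 0 0 1;-0.25 -0.2 0.6 0 0 0 1;-0.25 -0.2 0.6 0 0 0 1;-0.25 -0.2 0.6 0 0 0 1;-0.25 -0.2 0.6 0 0 0 1;-0.25 -0.2 0.6 0 0 0 1;-0.25 0 0.6 0 0 0 1;-0.25 0 0.6 0 0 0 1;0 0 0.3 0 0 0 1;0 0 0 0 0 0 1;0 0 0 0 0 0 1"}}

```text
clock: 3.0
eef_pos: [538.5, 283.3, 301.1]
tool_rot: [-1.573, -0.0, -0.001]
force: [-0.9, -0.6, 0.4]
width: 85.4
```

```bash
cat > h.py <<'E'
from cell import ctrl,get_image,nets
import cv2,numpy as np
from scipy.spatial.transform import Rotation as Ro
def cam(p,s=None):
    f=p["color"].shape[0]/2/np.tan(np.radians(p["vertical_fov"])/2)
    K=np.array([[f,0,p["cx"]],[0,f,p["cy"]],[0,0,1]])
    if "R" in p: return K,p["R"],p["t"]
    Rt=Ro.from_euler("xyz",s["tool_rot"]).as_matrix();T=p["T_tool_cam"]
    Rc=Rt@T[:3,:3];c=Rt@T[:3,3]+s["eef_pos"]
    return K,Rc.T,-Rc.T@c
def proj(C,X):
    K,R,t=C;x=(np.atleast_2d(X)@R.T+t)@K.T
    return x[:,:2]/x[:,2:]
def onplane(C,uv,n,d): # n.X=d
    K,R,t=C;r=R.T@np.linalg.inv(K)@np.array([uv[0],uv[1],1.]);c=-R.T@t
    return c+r*(d-n@c)/(n@r)
Z=np.array([0,0,1.])
E
python3 - <<'E'
from h import *
s=ctrl.read_state();print(s["clock"],s["eef_pos"],s["tool_rot"],s["force"])
p=get_image("wrist");np.save("pics/w1.npy",dict(p=p,s=s),allow_pickle=True)
cv2.imwrite("pics/w1.png",p["color"])
for n in ["scene","side"]:
    q=get_image(n);np.save(f"pics/{n}1.npy",dict(p=q,s=s),allow_pickle=True)
    u,v=proj(cam(q),[535,289,110])[0].astype(int)
    cv2.imwrite(f"pics/{n}1.png",cv2.resize(q["color"][v-50:v+50,u-60:u+60],None,fx=6,fy=6,interpolation=3))
E
```

```text
3.0 [538.47807715 283.2888984  301.09521221] [-1.57257497e+00 -4.91634021e-04 -1.42753036e-03] [-0.92561852 -0.62534806  0.44896119]
```

View pics/w1.png

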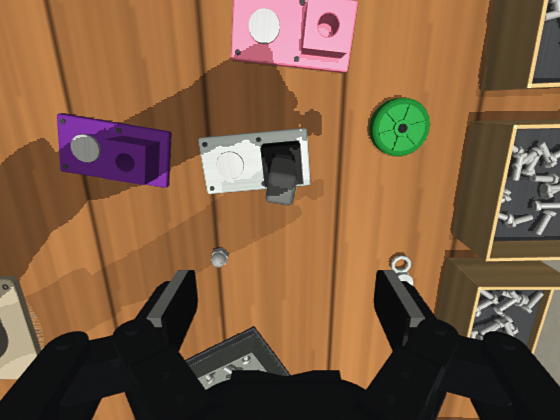

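View pics/side1.png

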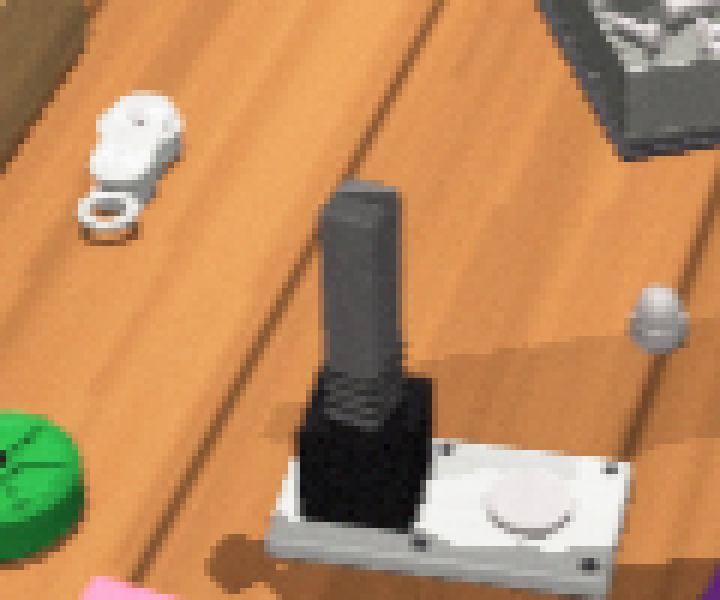

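The wrist view shows the aluminium stand with its disc at (230, 165) and the gauge at (281, 185). I'll enlarge it to read the gauge's yaw.

Run:
```python
from h import *
D=np.load("pics/w1.npy",allow_pickle=True).item();p,s=D["p"],D["s"];C=cam(p,s)
c=p["color"][120:220,190:320];c=np.clip(c.astype(float)*1.6,0,255).astype(np.uint8)
cv2.imwrite("pics/w1z.png",cv2.resize(c,None,fx=6,fy=6,interpolation=cv2.INTER_CUBIC))
m=nets.cut_out(p,"gauge");print([(q["conf"],q["pixels"].sum()) for q in m])
for uv in [(230,165)]: print(onplane(C,uv,Z,18))
# stand fit from disc
```

```text
[(0.7, np.int64(1313))]
[460.82517539 287.13906376  18.        ]
```

View pics/w1z.png

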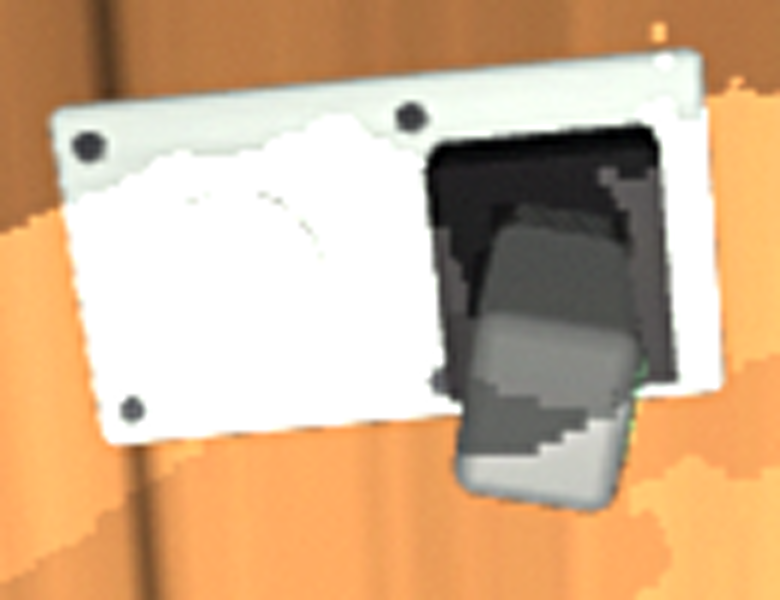

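Run:
```python
from h import *
D=np.load("pics/w1.npy",allow_pickle=True).item();p,s=D["p"],D["s"];C=cam(p,s)
P=[onplane(C,(u/6+190-.4,v/6+120-.4),Z,170)[:2] for u,v in [(477,314),(640,334),(614,512),(456,488)]]
P=np.array(P);print(P,P.mean(0))
for i in range(4):
    d=P[(i+1)%4]-P[i];print(np.linalg.norm(d),np.degrees(np.arctan2(d[1],d[0])))
B=np.array([onplane(C,(u/6+190-.4,v/6+120-.4),Z,12)[:2] for u,v in [(52,112),(700,52),(722,388),(108,445)]])
print(B,B.mean(0))
for i in range(4):
    d=B[(i+1)%4]-B[i];print(np.linalg.norm(d),np.degrees(np.arctan2(d[1],d[0])))
T=np.array([onplane(C,(u/6+190-.4,v/6+120-.4),Z,58)[:2] for u,v in [(430,145),(655,125),(680,382)]])
print("post",T,(T[0]+T[2])/2)
```

```text
[[522.63500478 309.28726993]
 [546.86271967 306.23999672]
 [543.14961333 278.38157839]
 [518.93715889 282.26641761]] [532.89612417 294.04381566]
24.418600354270154 -7.168808617705136
28.104779493644177 -97.59191649167204
24.522131337048563 170.88469857299896
27.272706578267723 82.20738997968097
[[418.75619992 322.64277476]
 [565.22568442 335.66253547]
 [572.04081458 258.25261287]
 [425.06500144 244.34579699]] [495.27192509 290.22593002]
147.04701308841476 5.079705265967018
77.70934380548655 -84.96868116585594
147.6322768752136 -174.5947796691911
78.55073331119694 94.60667170913615
post [[507.70072203 320.66869801]
 [553.41184228 324.61403299]
 [559.39385246 271.12881095]] [533.54728725 295.89875448]
```

Stand centre is (495.3, 290.2) with yaw 5.2°. From those, the post works out at (533, 293.7), which matches the gauge top at (533, 294), and the disc at (460.4, 287). The gauge's 26 mm direction is at a yaw of −8°. I'll align over it and check.

Emit:
{"api": "step_arm", "payload": {"moves": "-0.1 0 0.2 0 0 0 1;0 0 0 0 0.8 0 1;0 0 0 0 0.36 0 1;0 0.5 0 0 0 0 1;0 0.5 0 0 0 0 1;0 0 0 0 0 0 1;0 0 0 0 0 0 1;0 0 0 0 0 0 1"}}

```text
clock: 4.0
eef_pos: [533.3, 295.7, 252.8]
tool_rot: [-1.569, -0.002, -0.139]
force: [0.0, 0.7, -0.1]
width: 85.3
```

Run:
```python
from h import *
s=ctrl.read_state();print(s["clock"],s["eef_pos"],s["tool_rot"],s["force"])
p=get_image("wrist");np.save("pics/w2.npy",dict(p=p,s=s),allow_pickle=True)
cv2.imwrite("pics/w2.png",p["color"])
c=p["color"][150:300,190:390];c=np.clip(c.astype(float)*1.6,0,255).astype(np.uint8)
cv2.imwrite("pics/w2z.png",cv2.resize(c,None,fx=4,fy=4,interpolation=cv2.INTER_CUBIC))
```

```text
4.0 [533.29609197 295.65399677 252.77369412] [-1.56907424 -0.00187588 -0.13923377] [ 0.01440873  0.67896879 -0.09436946]
```

View pics/w2z.png

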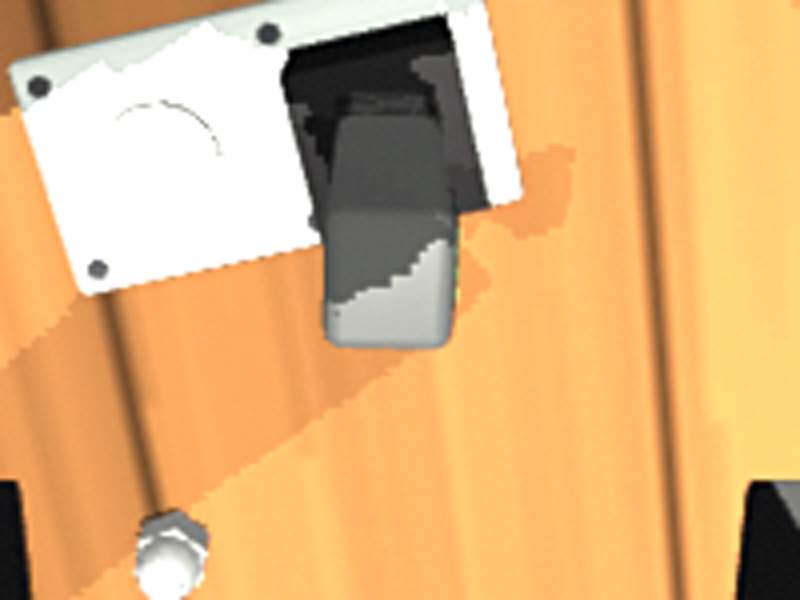

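View pics/w2.png

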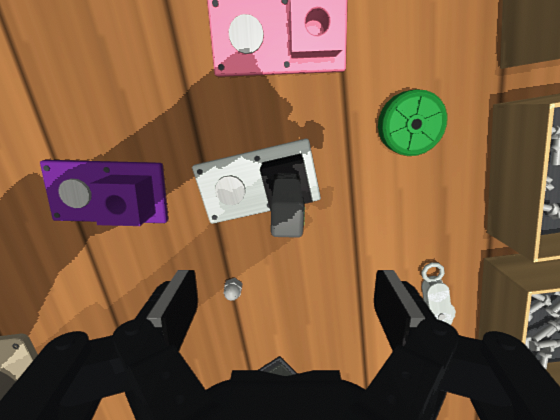

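Run:
```python
from h import *
D=np.load("pics/w2.npy",allow_pickle=True).item();p,s=D["p"],D["s"];C=cam(p,s)
P=np.array([onplane(C,(u/4+190-.4,v/4+150-.4),Z,170) for u,v in [(328,210),(456,210),(453,347),(326,346)]])
print(P,P.mean(0)); Rt=Ro.from_euler("xyz",s["tool_rot"]).as_matrix();print((P.mean(0)-s["eef_pos"])@Rt)
print(np.linalg.norm(P[1]-P[0]),np.linalg.norm(P[1]-P[2]))
print(onplane(C,(230,190),Z,18))
```

```text
[[523.44477002 310.18032009 170.        ]
 [547.43552229 306.81907312 170.        ]
 [543.47363535 278.93202652 170.        ]
 [518.7972737  282.60746132 170.        ]] [533.28780034 294.63472026 170.        ]
[-2.20251712e-02  8.27719354e+01 -1.15310580e+00]
24.225073288180013 28.167071493476428
[460.94023863 287.47420109  18.        ]
```

The jaws are aligned with the gauge. I'll go down to TCP z≈114 and close.

Emit:
{"api": "step_arm", "payload": {"moves": "0 0.5 -0.02 0 0 0 1;0 0.6 0 0 0 0 1;0 0.6 0 0 0 0 1;0 0.6 0 0 0 0 1;0 0.48 0 0 0 0 1;0 0 0 0 0 0 1;0 0 0 0 0 0 1;0 0 0 0 0 0 0;0 0 0 0 0 0 0;0 0 0 0 0 0 0;0 0 0 0 0 0 0;0 0 0 0 0 0 0;0 0 0 0 0 0 0;0 0 0 0 0 0 0;0 0 0 0 0 0 0"}}

```text
clock: 5.55
eef_pos: [532.6, 294.2, 113.0]
tool_rot: [-1.57, -0.001, -0.139]
force: [-0.8, -0.2, 5.7]
width: 25.4
```

Run:
```python
from h import *
s=ctrl.read_state();print(s)
p=get_image("wrist");np.save("pics/w3.npy",dict(p=p,s=s),allow_pickle=True)
cv2.imwrite("pics/w3.png",p["color"])
```

```text
{'clock': 5.55, 'qpos': array([-0.57518164,  0.71415424,  0.03950308,  1.74423579, -0.04114399,
        0.68320789, -0.65272824]), 'qd': array([-5.74828642e-05, -1.01216836e-03, -5.19998417e-04, -1.45809297e-03,
       -6.17097419e-04,  3.94358443e-04, -2.01469864e-03]), 'tau': array([-1.00989745e-02, -5.25138652e+01,  1.31236732e+00, -1.38652995e+01,
        4.48283146e-02, -4.11556112e-01, -7.33556662e-03]), 'eef_pos': array([532.64180859, 294.21589385, 113.03194817]), 'tool_rot': array([-1.57021652e+00, -5.53194143e-04, -1.39299671e-01]), 'force': array([-0.76728122, -0.22648775,  5.74337627]), 'torque': array([-0.09593709,  0.31363809,  0.0900267 ]), 'width': 25.422747081649202}
```

View pics/w3.png

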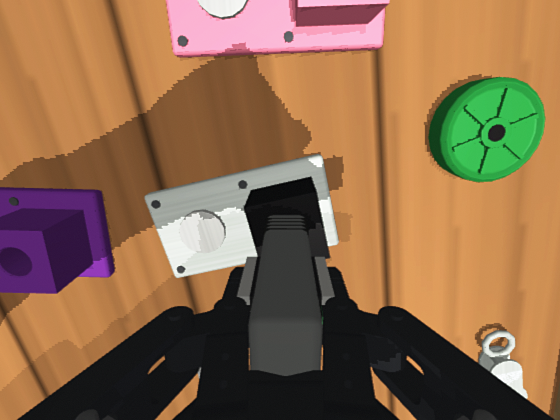

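The gauge is gripped (width 25.4) and its tip is about 95 mm below the TCP. Next I lift it, move over the disc, and stop 15 mm above.

Emit:
{"api": "step_arm", "payload": {"moves": "0 -0.2 0 0 0 0 0;0 -0.4 0 0 0 0 0;0 -0.4 0 0 0 0 0;0 -0.3 0 0 0 0 0;0 0 0 0 0 0 0;-0.35 0 -0.085 0 0 0 0;-0.36 0 -0.085 0 0 0 0;-0.35 0 -0.085 0 0 0 0;-0.35 0 -0.085 0 0 0 0;0 0.4 0 0 0 0 0;0 0.4 0 0 0 0 0;0 0.2 0 0 0 0 0;0 0 0 0 0 0 0;0 0 0 0 0 0 0;0 0 0 0 0 0 0"}}

```text
clock: 7.1
eef_pos: [460.8, 287.3, 128.0]
tool_rot: [-1.57, -0.001, -0.139]
force: [0.2, 0.7, -1.8]
width: 25.4
```

Run:
```python
from h import *
s=ctrl.read_state();print(s["clock"],s["eef_pos"],s["tool_rot"],s["force"],s["width"])
for n in ["wrist","side"]:
    p=get_image(n);np.save(f"pics/{n}4.npy",dict(p=p,s=s),allow_pickle=True);C=cam(p,s)
    Rt=Ro.from_euler("xyz",s["tool_rot"]).as_matrix()
    tip=s["eef_pos"]+Rt@[0,95,0]; print(n,tip,proj(C,tip))
    for o in nets.place_of(p,"gauge"):print("net",o)
    u,v=proj(C,tip)[0].astype(int);u=min(max(u,70),490);v=min(max(v,75),344)
    cv2.imwrite(f"pics/{n}4z.png",cv2.resize(p["color"][v-75:v+75,u-70:u+70],None,fx=4,fy=4,interpolation=2))
```

```text
7.1 [460.83138051 287.25203443 127.97526658] [-1.56986906e+00 -1.07050133e-03 -1.39438875e-01] [ 0.17541317  0.73987763 -1.83840383] 25.375066316301094
wrist [460.94433442 287.32513481  32.97536185] [[287.2368707  212.83829084]]
net {'position': [461.1, 287.5, 32.9], 'conf': 0.87}
side [460.94433442 287.32513481  32.97536185] [[294.50984648 258.86025533]]
net {'position': [462.0, 282.6, 32.1], 'conf': 0.79}
```

View pics/wrist4z.png

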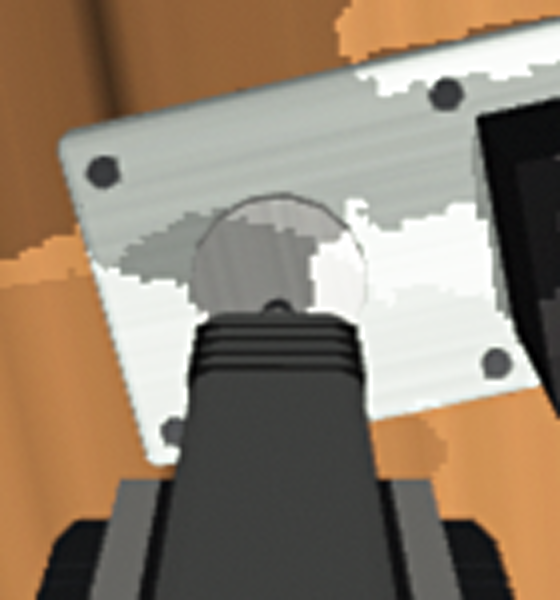

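View pics/side4z.png

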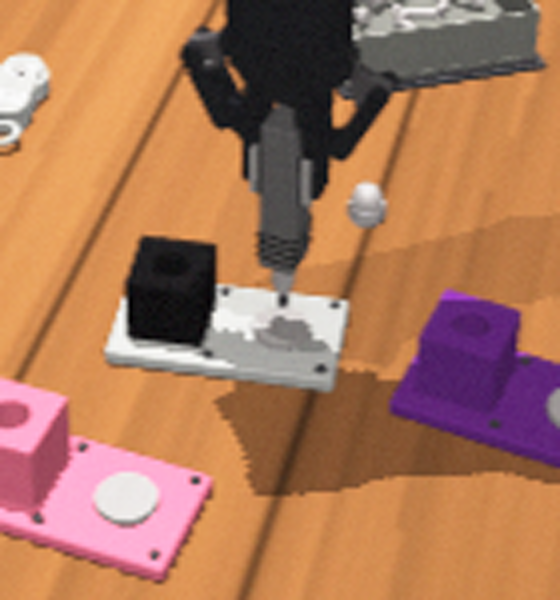

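The tip is over the middle of the disc. I'll lower it 15 mm, then ease down the last 3 mm.

Emit:
{"api": "step_arm", "payload": {"moves": "0 0.2 0 0 0 0 0;0 0.06 0 0 0 0 0;0 0.04 0 0 0 0 0;0 0.02 0 0 0 0 0;0 0.02 0 0 0 0 0;0 0.02 0 0 0 0 0;0 0 0 0 0 0 0;0 0 0 0 0 0 0;0 0 0 0 0 0 0"}}

```text
clock: 8.2
eef_pos: [460.0, 286.9, 109.4]
tool_rot: [-1.571, 0.0, -0.139]
force: [-0.8, -0.5, 1.4]
width: 25.4
```

Run:
```python
from h import *
s=ctrl.read_state();print(s["clock"],s["eef_pos"],s["tool_rot"],s["force"],s["width"])
```

```text
8.2 [460.03128142 286.89713726 109.39268504] [-1.57097226e+00  2.41808630e-04 -1.39185327e-01] [-0.78004477 -0.475203    1.36653041] 25.401712641457202
```

The force rose by about 3.2 N, which is roughly 3 mm of travel. I'll press 0.5 mm more and hold.

Emit:
{"api": "step_arm", "payload": {"moves": "0 0.01 0 0 0 0 0;0 0 0 0 0 0 0;0 0 0 0 0 0 0;0 0 0 0 0 0 0;0 0 0 0 0 0 0;0 0 0 0 0 0 0;0 0 0 0 0 0 0;0 0 0 0 0 0 0;0 0 0 0 0 0 0;0 0 0 0 0 0 0;0 0 0 0 0 0 0;0 0 0 0 0 0 0"}}

```text
clock: 9.4
eef_pos: [460.2, 287.0, 108.8]
tool_rot: [-1.571, -0.0, -0.139]
force: [-1.3, -0.3, 2.1]
width: 25.7
```

Run:
```python
from h import *
for i in range(5):
    s=ctrl.read_state();print(s["clock"],s["eef_pos"],s["force"]);p=get_image("side" if i<3 else "wrist")
    if i in(2,4):
        np.save(f"pics/5_{i}.npy",dict(p=p,s=s),allow_pickle=True)
        u,v=proj(cam(p,s),[460,287,18])[0].astype(int);v=min(v,345)
        cv2.imwrite(f"pics/z5_{i}.png",cv2.resize(p["color"][v-60:v+60,u-60:u+60],None,fx=5,fy=5,interpolation=2))
        if i==2:
            print([np.round(o["position"],1) for o in nets.place_of(p,"chute")],[np.round(o["position"],1) for o in nets.place_of(p,"hopper")])
            u,v=proj(cam(p,s),[510,-210,102])[0].astype(int)
            cv2.imwrite("pics/z5_chute.png",cv2.resize(p["color"][v-60:v+60,u-70:u+70],None,fx=5,fy=5,interpolation=2))
```

```text
9.4 [460.23327019 286.999896   108.83966692] [-1.29453789 -0.25243125  2.07972252]
9.45 [460.25419895 287.03063515 108.84323843] [-2.02507959 -1.08001649  2.14130465]
9.5 [460.25181089 287.00904428 108.82723742] [-1.61892658 -0.55673245  1.71836688]
[array([ 511.6, -207.7,  102.7])] [array([ 553.4, -281.5,    1.5]), array([685.5, 335.5,  -2.2])]
9.65 [460.21522092 286.99265303 108.83825842] [-0.87351442 -0.99992869  2.11811547]
9.7 [460.22057876 286.98205744 108.7974718 ] [-1.25818541 -0.80019561  1.77559402]
```

View pics/z5_4.png

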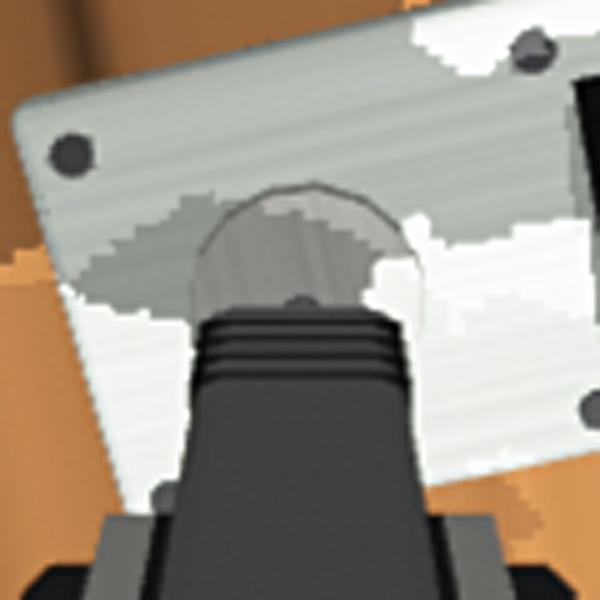

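View pics/z5_chute.png

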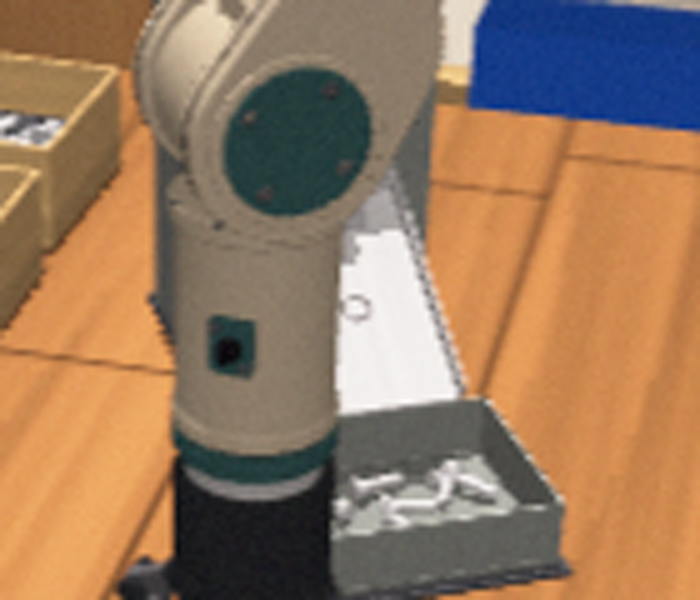

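View pics/z5_2.png

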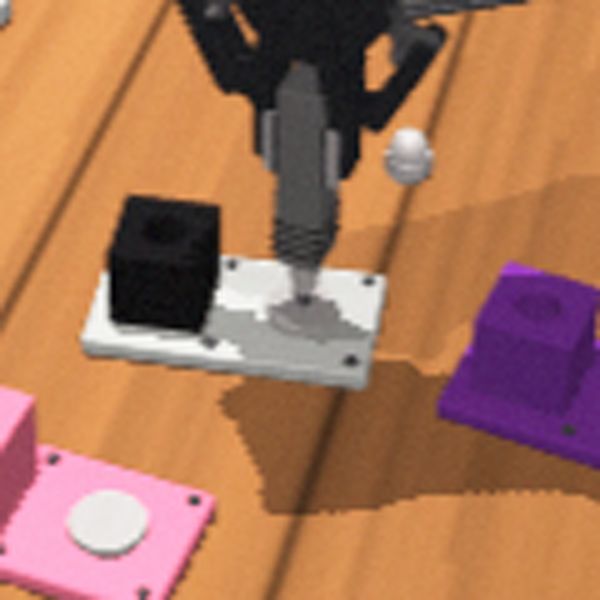

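The zero was held for over a second at about 3.7 N. I'll lift clear now, then refine the ring position and hopper yaw.

Emit:
{"api": "step_arm", "payload": {"moves": "0 -0.1 0 0 0 0 0;0 -0.5 0 0 0 0 0;0 -0.8 0 0 0 0 0;0 -0.8 0 0 0 0 0;0 -0.8 0 0 0 0 0;0 -0.5 0 0 0 0 0;0 0 0 0 0 0 0"}}

```text
clock: 10.45
eef_pos: [462.7, 288.5, 287.9]
tool_rot: [-1.564, -0.007, -0.139]
force: [0.1, 0.6, -1.9]
width: 24.8
```

Run:
```python
from h import *
s=ctrl.read_state();print(s["clock"],s["eef_pos"],s["tool_rot"])
for n in ["scene","side"]:
    p=get_image(n);np.save(f"pics/{n}6.npy",dict(p=p,s=s),allow_pickle=True);C=cam(p)
    for t in ["chute","hopper","knob_face"]: print(n,t,[np.round(o["position"],1).tolist() for o in nets.place_of(p,t)])
    u,v=proj(C,[510,-210,102])[0].astype(int);print(u,v)
    cv2.imwrite(f"pics/{n}6z.png",cv2.resize(p["color"][v-60:v+60,u-70:u+70],None,fx=5,fy=5,interpolation=2))
```

```text
10.45 [462.67180972 288.54898479 287.94142562] [-1.56437775 -0.00702869 -0.13927667]
scene chute [[512.1, -209.8, 101.4]]
scene hopper [[550.8, -281.2, -0.0]]
scene knob_face [[530.4, -251.6, 223.4], [495.8, 290.8, 2.2]]
193 139
side chute [[508.7, -208.1, 103.9], [460.9, 280.7, 187.9]]
side hopper [[551.9, -282.7, 0.2], [496.6, 290.4, 4.9]]
side knob_face [[533.1, -250.7, 226.3]]
316 145
```

View pics/scene6z.png

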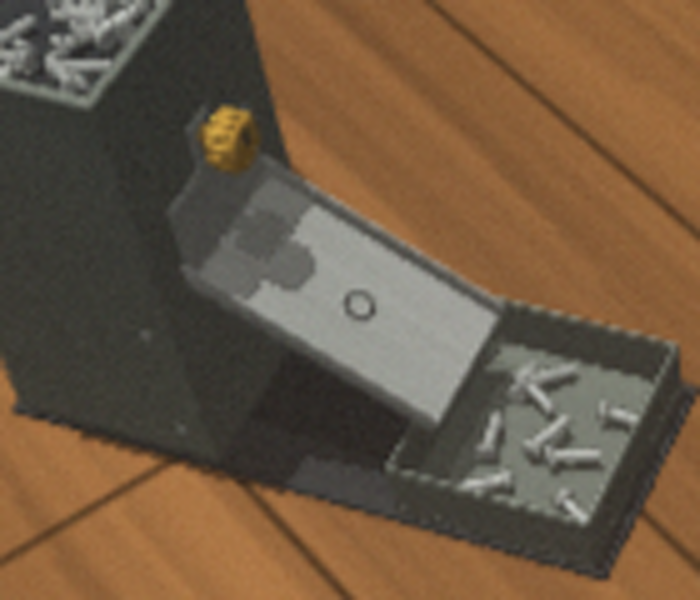

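View pics/side6z.png

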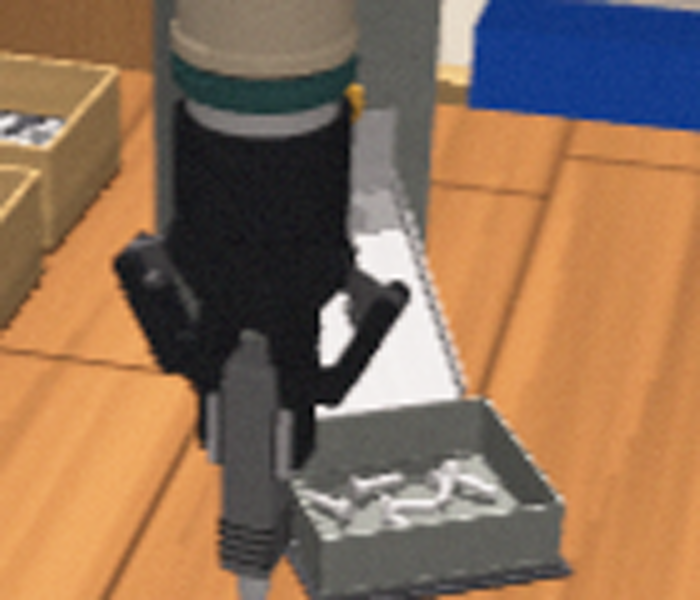

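```bash
cat > fit.py <<'E'
from h import *
from scipy.optimize import least_squares
S=np.load("pics/scene6.npy",allow_pickle=True).item()["p"];W=np.load("pics/side6.npy",allow_pickle=True).item()["p"]
CS,CW=cam(S),cam(W)
f=lambda z,o:(z[0]/5+o[0]-70-.4,z[1]/5+o[1]-60-.4)
oS=(193,139);oW=(316,145)
obs=[(CS,f((360,306),oS),(-85,0,102)),(CW,f((355,308),oW),(-85,0,102))]
pre=lambda y,x0=552,y0=-282,a=-1.047: None
def wpt(q,P):
    x0,y0,a=q;c,s_=np.cos(a),np.sin(a);return np.array([x0+c*P[0]-s_*P[1],y0+s_*P[0]+c*P[1],P[2]])
q0=(552,-282,-1.047)
if __name__=="__main__":
    for nm,C,o in(("S",CS,oS),("W",CW,oW)):
        for P in [(-85,0,102),(-270,80,49),(-270,-80,49),(-130,80,49),(-130,-80,49),(-270,80,0),(-270,-80,0),(0,80,315),(0,-80,315),(-33,0,224)]:
            x=proj(C,wpt(q0,P))[0];print(nm,P,np.round([(x[0]-o[0]+70.4)*5,(x[1]-o[1]+60.4)*5]))
E
python3 fit.py
```

```text
S (-85, 0, 102) [355. 307.]
S (-270, 80, 49) [580. 528.]
S (-270, -80, 49) [674. 346.]
S (-130, 80, 49) [377. 470.]
S (-130, -80, 49) [481. 295.]
S (-270, 80, 0) [587. 574.]
S (-270, -80, 0) [678. 394.]
S (0, 80, 315) [ 82. 104.]
S (0, -80, 315) [220. -74.]
S (-33, 0, 224) [240. 146.]
W (-85, 0, 102) [357. 304.]
W (-270, 80, 49) [323. 535.]
W (-270, -80, 49) [566. 499.]
W (-130, 80, 49) [259. 421.]
W (-130, -80, 49) [487. 391.]
W (-270, 80, 0) [320. 600.]
W (-270, -80, 0) [559. 564.]
W (0, 80, 315) [212. -38.]
W (0, -80, 315) [448. -61.]
W (-33, 0, 224) [341. 103.]
```

```bash
cat >> fit.py <<'E'
obs+=[(CS,f((674,346),oS),(-270,-80,49)),(CS,f((597,526),oS),(-270,80,49)),(CS,f((391,466),oS),(-130,80,49)),(CS,f((500,302),oS),(-130,-80,49)),(CS,f((93,106),oS),(0,80,315)),
(CW,f((563,500),oW),(-270,-80,49)),(CW,f((489,401),oW),(-130,-80,49))]
w=np.array([3,3]+[1]*7)
r=least_squares(lambda q:np.concatenate([wi*(proj(C,wpt(q,P))[0]-uv) for wi,(C,uv,P) in zip(w,obs)]),q0,x_scale=[1,1,.01],loss="soft_l1")
q=r.x
if __name__=="__main__":
    print(q,np.degrees(q[2]),np.round(r.fun.reshape(-1,2)/w[:,None],1))
    print("ring",wpt(q,(-85,0,102)))
    def tri(X): return np.concatenate([proj(C,X)[0]-uv for C,uv,_ in obs[:2]])
    t=least_squares(tri,[510,-210,102]);print("tri",t.x,t.fun)
    n=np.array([-np.cos(q[2])*np.sin(np.radians(28)),-np.sin(q[2])*np.sin(np.radians(28)),np.cos(np.radians(28))]);print("n",n)
E
python3 fit.py
```

```text
S (-85, 0, 102) [355. 307.]
S (-270, 80, 49) [580. 528.]
S (-270, -80, 49) [674. 346.]
S (-130, 80, 49) [377. 470.]
S (-130, -80, 49) [481. 295.]
S (-270, 80, 0) [587. 574.]
S (-270, -80, 0) [678. 394.]
S (0, 80, 315) [ 82. 104.]
S (0, -80, 315) [220. -74.]
S (-33, 0, 224) [240. 146.]
W (-85, 0, 102) [357. 304.]
W (-270, 80, 49) [323. 535.]
W (-270, -80, 49) [566. 499.]
W (-130, 80, 49) [259. 421.]
W (-130, -80, 49) [487. 391.]
W (-270, 80, 0) [320. 600.]
W (-270, -80, 0) [559. 564.]
W (0, 80, 315) [212. -38.]
W (0, -80, 315) [448. -61.]
W (-33, 0, 224) [341. 103.]
[ 551.33628918 -277.06699547   -1.0338087 ] -59.232875154913124 [[ 0.1  0.8]
 [ 0.6 -0.1]
 [ 1.1 -0.1]
 [-1.5  0.4]
 [-1.1  1.3]
 [-2.9 -1.1]
 [-0.8  0.5]
 [ 1.6  0.4]
 [-0.  -1.5]]
ring [ 507.8545454  -204.03044327  102.        ]
tri [ 508.42730572 -203.8024897   103.48831124] [-0.09742765  0.61523455  0.46319982 -0.45453908]
n [-0.24015814  0.40339511  0.88294759]
```

My fit puts the ring at about (508, −204), and the networks put it at about (511, −208.5). I'll carry the gauge over, tilt it 28° above the chute, and refine with the wrist camera.

Emit:
{"api": "step_arm", "payload": {"moves": "0.05 0 -0.3 0 0 0 0;0.1 0 -0.6 0 0 0 0;0.13 0 -0.75 0 0 0 0;0.13 0 -0.75 0 0 0 0;0.13 0.05 -0.75 0 0 0 0;0.13 0.05 -0.75 0 0 0 0;0.13 0.05 -0.75 0 0 0 0;0.13 0.05 -0.75 0 0 0 0;0.13 0.05 -0.75 0 0 0 0;0.13 0.05 -0.75 0 0 0 0;0.12 0.05 -0.75 0 0 0 0;0.1 0.05 -0.6 0 0 0 0;0.06 0 -0.4 0 0 0 0;0 0 0 0 0 0 0;0 0 0 0 0 0 0;0 0 0 0 0 0 0"}}

```text
clock: 12.45
eef_pos: [472.6, -150.6, 263.7]
tool_rot: [-1.57, 0.001, -0.138]
force: [-0.3, 0.5, -2.7]
width: 25.2
```

Emit:
{"api": "step_arm", "payload": {"moves": "0 0 0 -0.63 0 -0.51 0;0 0 0 -0.63 0 -0.51 0;0 0 0 -0.63 0 -0.51 0;0 0 0 -0.64 0 -0.51 0;0 0 0 -0.64 0 -0.51 0;0 0 0 0 0 0 0;0 0 0 0 0 0 0;0 0 0 0 0 0 0"}}

```text
clock: 13.25
eef_pos: [473.4, -152.4, 264.2]
tool_rot: [-1.96, -0.297, -0.082]
force: [0.3, -1.3, -1.7]
width: 25.4
```

Run:
```python
from h import *
s=ctrl.read_state();print(s["clock"],s["qpos"],s["eef_pos"],s["tool_rot"],s["force"],s["width"])
Rt=Ro.from_euler("xyz",s["tool_rot"]).as_matrix();print(Rt[:,1],s["eef_pos"]+95*Rt[:,1])
for n in ["wrist","side"]:
    p=get_image(n);np.save(f"pics/{n}7.npy",dict(p=p,s=s),allow_pickle=True)
    cv2.imwrite(f"pics/{n}7.png",p["color"])
```

```text
13.25 [-0.46266602  0.31216943  0.54587261  2.20919121  0.57589038  0.4545004
 -0.59654301] [ 473.4189225  -152.39799591  264.23889859] [-1.96003685 -0.29729815 -0.08233289] [ 0.32251354 -1.25221371 -1.7055409 ] 25.44434010674252
[ 0.23889851 -0.40048948 -0.88461047] [ 496.11428087 -190.44449685  180.20090435]
```

View pics/wrist7.png

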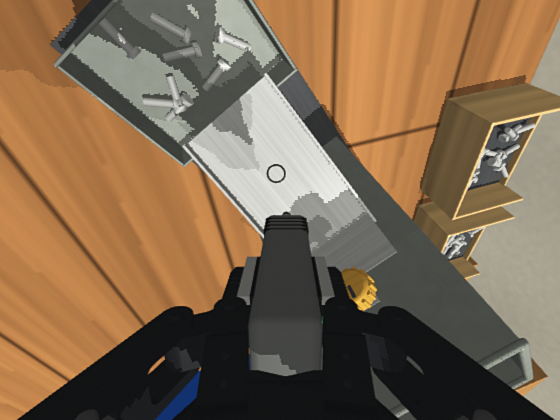

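View pics/side7.png

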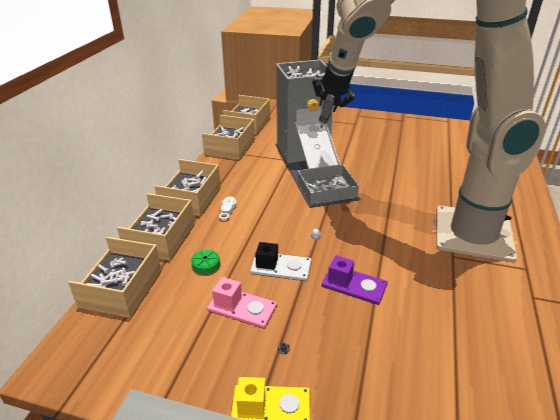

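The wrist view shows the ring at (276, 173). The chute's lower end runs from about (188, 143) to (265, 75). I'll compute the ring position and chute axis from these.

Run:
```python
from h import *
D=np.load("pics/wrist7.npy",allow_pickle=True).item();p,s=D["p"],D["s"];C=cam(p,s)
g=cv2.cvtColor(p["color"],cv2.COLOR_BGR2GRAY)[158:190,260:294]
m=(g<110).astype(np.uint8);k,l,st,ce=cv2.connectedComponentsWithStats(m);print(st,ce)
cv2.imwrite("pics/w7z.png",cv2.resize(p["color"][60:260,170:400],None,fx=3.4,fy=3,interpolation=2))
for uv in [(276.3,173.5)]:
    r=onplane(C,uv,Z,102);print("ring",r)
for a in np.radians([-58,-60,-62]):
    n=np.array([-np.cos(a)*np.sin(.48869),-np.sin(a)*np.sin(.48869),np.cos(.48869)])
    A,B=[onplane(C,uv,n,n@r) for uv in [(190,143),(265,77)]]
    xh=np.array([np.cos(a),np.sin(a),0]);yh=np.array([-np.sin(a),np.cos(a),0])
    d=B-A;print(a,A-r,B-r,np.linalg.norm(d),"end line vs y",np.degrees(np.arctan2(d@np.cross(n,yh),d@yh)), "mid lateral",((A+B)/2-r)@yh)
t=nets.place_of(p,"chute");print([(o["position"],o["conf"]) for o in t])
t=nets.place_of(p,"gauge_point");print([(o["position"],o["conf"]) for o in t])
t=nets.place_of(p,"gauge");print([(o["position"],o["conf"]) for o in t])
t=nets.place_of(p,"hopper");print([(o["position"],o["conf"]) for o in t])
```

```text
[[   0    0   34   32 1004]
 [   7    6   19   19   84]] [[16.56474104 15.53585657]
 [15.72619048 15.07142857]]
ring [ 507.26042022 -206.71002634  102.        ]
-1.0122909661567112 [-76.32238414  34.67003615 -37.13787835] [  7.80267945  84.77262585 -36.02656579] 97.92104388242306 end line vs y -1.3852164104833358 mid lateral 2.5934812285311333
-1.0471975511965976 [-76.267027    35.04500299 -36.4130647 ] [  7.96377079  84.50470658 -36.79480925] 97.67924705328252 end line vs y 0.47696959434920644 mid lateral 0.3112498703472144
-1.0821041362364843 [-76.20944652  35.43502992 -35.65913978] [  8.11716775  84.24958422 -37.52635829] 97.45422048211726 end line vs y 2.3390001982421205 mid lateral -1.9666953950025106
[([509.5, -208.4, 103.5], 0.83)]
[]
[]
[([551.3, -280.6, 2.5], 0.76)]
```

View pics/w7z.png

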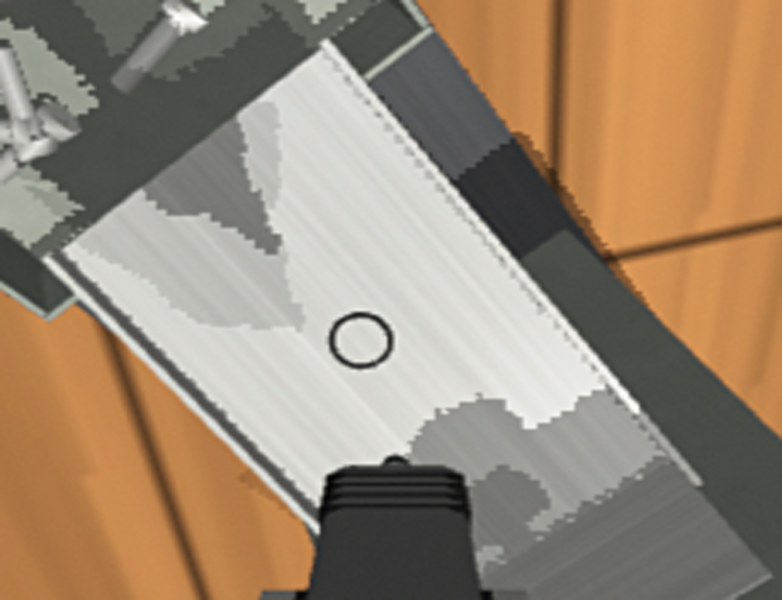

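```bash
cat > go.py <<'E'
from h import *
import sys
ring=np.array([float(x) for x in sys.argv[1].split(",")]);n=np.array([-.2347,.4066,.8829]);h=float(sys.argv[2])
P=[]
s=ctrl.read_state()
Rt=Ro.from_euler("xyz",s["tool_rot"]).as_matrix()
tip=s["eef_pos"]+95*Rt[:,1];d=ring+h*n-tip
print(s["clock"],"tip",tip,"height",(tip-ring)@n,"angle",np.degrees(np.arccos(-Rt[:,1]@n)),"rotvec tool/0.12",np.cross(Rt[:,1],-n)@Rt/.12)
print("shift units",d@Rt/50,"F",s["force"],"F.n",s["force"]@n)
E
python3 go.py 507.2,-206.6,102 22
```

```text
13.55 tip [ 495.41745386 -191.13728155  179.9340833 ] height 77.86050704143766 angle 0.6279958396104883 rotvec tool/0.12 [-4.82463022e-02 -4.73726512e-17  2.15233598e-02]
shift units [-0.20624209  1.11869891  0.33147353] F [-0.17140824 -0.06947789 -2.92258186] F.n -2.5683677221558536
```

Emit:
{"api": "step_arm", "payload": {"moves": "-0.05 0.28 0.08 -0.05 0 0.02 0;-0.05 0.28 0.08 0 0 0 0;-0.05 0.28 0.09 0 0 0 0;-0.05 0.28 0.08 0 0 0 0;0 0 0 0 0 0 0;0 0 0 0 0 0 0;0 0 0 0 0 0 0"}}

```text
clock: 14.25
eef_pos: [480.1, -158.8, 206.0]
tool_rot: [-1.967, -0.296, -0.082]
force: [0.7, 0.8, -1.3]
width: 25.7
```

```bash
python3 go.py 507.2,-206.6,102 3
python3 - <<'E'
from h import *
s=ctrl.read_state();p=get_image("wrist");np.save("pics/w8.npy",dict(p=p,s=s),allow_pickle=True);C=cam(p,s)
cv2.imwrite("pics/w8z.png",cv2.resize(p["color"][120:260,200:380],None,fx=4,fy=4,interpolation=2))
Rt=Ro.from_euler("xyz",s["tool_rot"]).as_matrix();print("tip px",proj(C,s["eef_pos"]+95*Rt[:,1]),"ring px",proj(C,[507.2,-206.6,102]))
E
```

```text
14.25 tip [ 502.58540851 -197.36094457  122.16393542] height 22.642383140015614 angle 0.5237371765326143 rotvec tool/0.12 [-3.35269240e-03 -1.15983777e-16  1.54842193e-02]
shift units [-0.01502615  0.39284011 -0.00210128] F [ 0.65793791  0.8105328  -1.25059892] F.n -0.9290091769223632
tip px [[287.32584037 212.80619984]] ring px [[286.32623672 204.42279386]]
```

View pics/w8z.png

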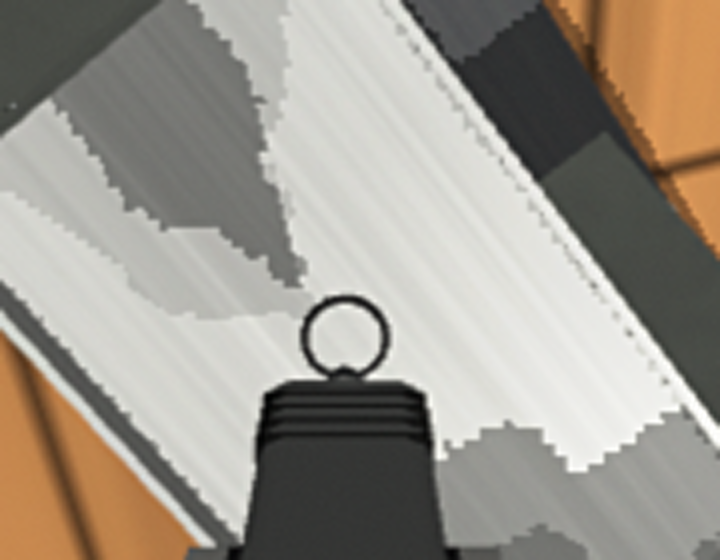

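The ring is where predicted. I'll go down to about 2 mm above it, then press in slowly while watching the force.

Emit:
{"api": "step_arm", "payload": {"moves": "-0.01 0.2 0 0 0 0.02 0;0 0.14 0 0 0 0 0;0 0.06 0 0 0 0 0;0 0 0 0 0 0 0;0 0 0 0 0 0 0;0 0 0 0 0 0 0;0 0 0 0 0 0 0"}}

```text
clock: 15.0
eef_pos: [484.1, -166.5, 187.8]
tool_rot: [-1.967, -0.293, -0.082]
force: [0.2, 0.3, -1.6]
width: 25.2
```

```bash
python3 go.py 507.2,-206.6,102 -3.6
python3 - <<'E'
from h import *
s=ctrl.read_state();p=get_image("side");np.save("pics/s9.npy",dict(p=p,s=s),allow_pickle=True)
print(nets.place_of(p,"gauge"))
u,v=proj(cam(p),[507,-206,102])[0].astype(int)
cv2.imwrite("pics/s9z.png",cv2.resize(p["color"][v-40:v+25,u-40:u+40],None,fx=8,fy=8,interpolation=2))
E
python3 go.py 507.2,-206.6,102 -3.6
```

```text
15.0 tip [ 506.35409912 -205.05957553  103.9176176 ] height 2.517934099719642 angle 0.5147755981334479 rotvec tool/0.12 [-3.07515661e-03 -1.09809355e-16 -6.68443588e-03]
shift units [ 0.00754068  0.12234785 -0.0107547 ] F [ 0.24734105  0.29374469 -1.62099996] F.n -1.3697952177225117
[{'position': [505.4, -210.1, 102.3], 'conf': 0.67}]
15.1 tip [ 506.239756   -205.07020493  103.77096468] height 2.4109686591613446 angle 0.5162975999171213 rotvec tool/0.12 [-2.55336719e-03 -6.48953643e-17 -8.98964112e-03]
shift units [ 0.01058487  0.12020364 -0.01121083] F [ 0.43028458  0.07343757 -0.96688481] F.n -0.9247906747611264
```

View pics/s9z.png

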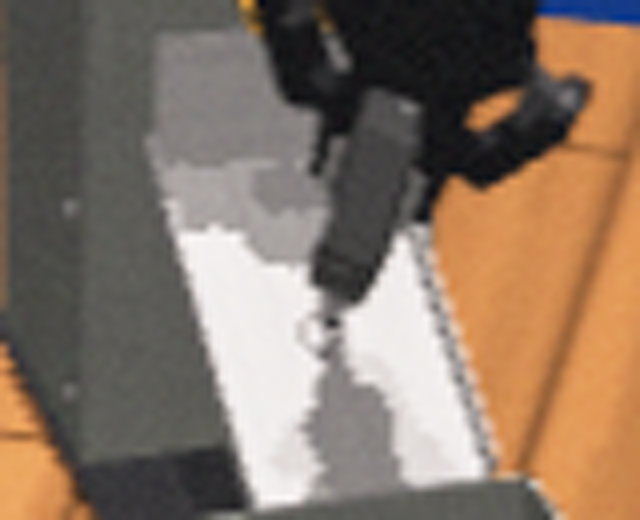

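Run:
```python
from h import *
s=ctrl.read_state();Rt=Ro.from_euler("xyz",s["tool_rot"]).as_matrix();tip=s["eef_pos"]+95*Rt[:,1]
for n in ["scene","wrist"]:
    p=get_image(n);C=cam(p,s)
    a=proj(C,[507.2,-206.6,102])[0];print(n,"ring",a,"tip",proj(C,tip))
    u,v=a.astype(int);print(u,v)
    cv2.imwrite(f"pics/{n}10z.png",cv2.resize(p["color"][v-30:v+30,u-40:u+40],None,fx=8,fy=8,interpolation=2))
D=np.load("pics/s9.npy",allow_pickle=True).item();C=cam(D["p"]);print("side ring",proj(C,[507.2,-206.6,102]),"tip",proj(C,tip),proj(C,[507,-206,102]))
```

```text
scene ring [194.41230008 140.05983896] tip [[194.83425887 139.7997659 ]]
194 140
wrist ring [287.94947469 212.48380564] tip [[287.32440918 212.80957432]]
287 212
side ring [[317.57598703 145.80618616]] tip [[317.78787153 145.57926985]] [[317.59763018 145.89557131]]
```

View pics/scene10z.png

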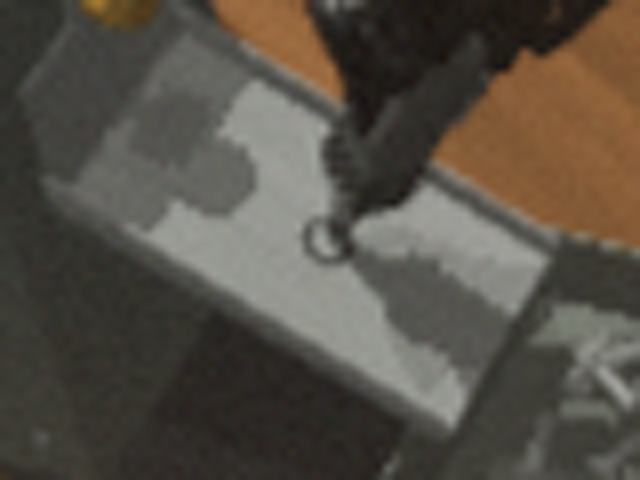

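View pics/wrist10z.png

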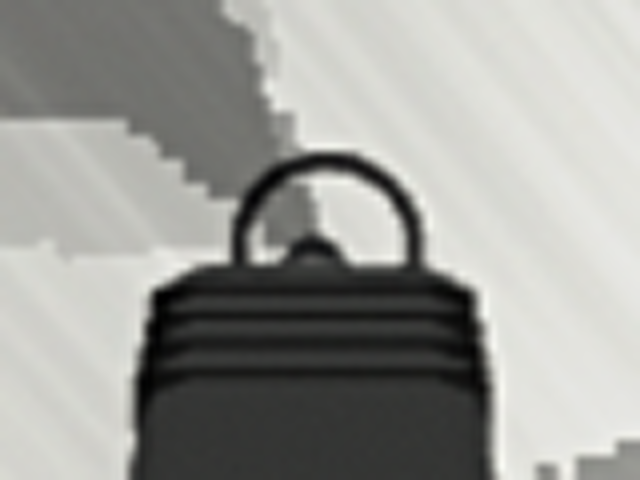

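In all three views the tip is inside the ring and about 1.5 mm off along tool x. I'll trim that and press in slowly.

Emit:
{"api": "step_arm", "payload": {"moves": "0.03 0 0.01 0 0 0 0;0 0.02 0 0 0 0 0;0 0.02 0 0 0 0 0;0 0.02 0 0 0 0 0;0 0.02 0 0 0 0 0;0 0 0 0 0 0 0;0 0 0 0 0 0 0;0 0 0 0 0 0 0"}}

```text
clock: 16.0
eef_pos: [486.4, -167.9, 184.3]
tool_rot: [-1.967, -0.293, -0.082]
force: [-0.8, 0.0, 0.1]
width: 25.4
```

```bash
python3 go.py 508.5,-206.5,102 -3.6
```

```text
16.0 tip [ 508.55452926 -206.49584789  100.34809076] height -1.4695804354277333 angle 0.5187886230722605 rotvec tool/0.12 [-1.88520526e-03  1.53637509e-17 -1.17609655e-02]
shift units [ 0.00859507  0.04258942 -0.0124971 ] F [-0.81560762  0.0333983   0.12477873] F.n 0.3151699958280252
```

Emit:
{"api": "step_arm", "payload": {"moves": "0 0.02 0 0 0 0 0;0 0.025 0 0 0 0 0;0 0 0 0 0 0 0;0 0 0 0 0 0 0;0 0 0 0 0 0 0;0 0 0 0 0 0 0;0 0 0 0 0 0 0"}}

```text
clock: 16.7
eef_pos: [486.9, -168.8, 182.3]
tool_rot: [-1.967, -0.292, -0.082]
force: [-1.5, 1.5, 0.8]
width: 25.3
```

```bash
python3 - <<'E'
from h import *
F=[]
n=np.array([-.2347,.4066,.8829])
for c in ["wrist","scene","side","wrist","side","wrist"]:
    s=ctrl.read_state();F.append(s["force"]);p=get_image(c);C=cam(p,s)
    if len(F)<4:
        u,v=proj(C,[508,-206.5,102])[0].astype(int);print(c,u,v)
        cv2.imwrite(f"pics/{c}11z.png",cv2.resize(p["color"][v-30:v+30,u-40:u+40],None,fx=8,fy=8,interpolation=2))
print(np.mean(F,0),np.mean(F,0)@n,s["clock"])
E
python3 go.py 508.5,-206.5,102 -3.6
```

```text
wrist 287 215
scene 194 140
side 317 145
[-1.17573823  1.41786404  0.85857617] 1.6104861815714275 16.95
17.0 tip [ 509.12907057 -207.41137352   98.34324888] height -3.7467529015018854 angle 0.5184785912733292 rotvec tool/0.12 [-1.81394030e-03  5.80281824e-17 -1.14796114e-02]
shift units [ 0.00774892 -0.00295439 -0.01278386] F [-1.17605617  2.30847093  2.04957813] F.n 3.0242172000875223
```

View pics/wrist11z.png

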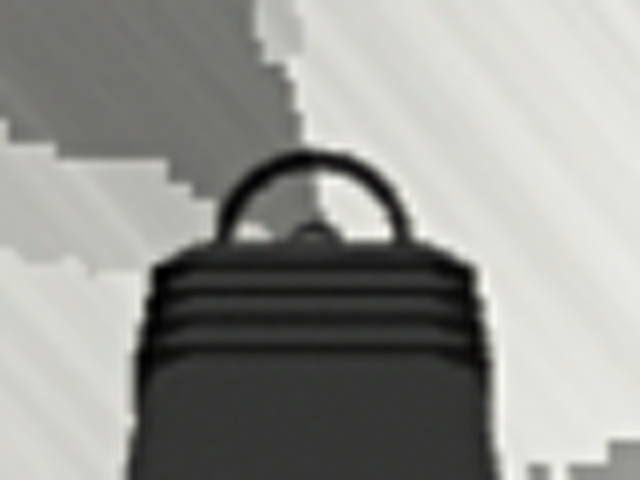

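View pics/scene11z.png

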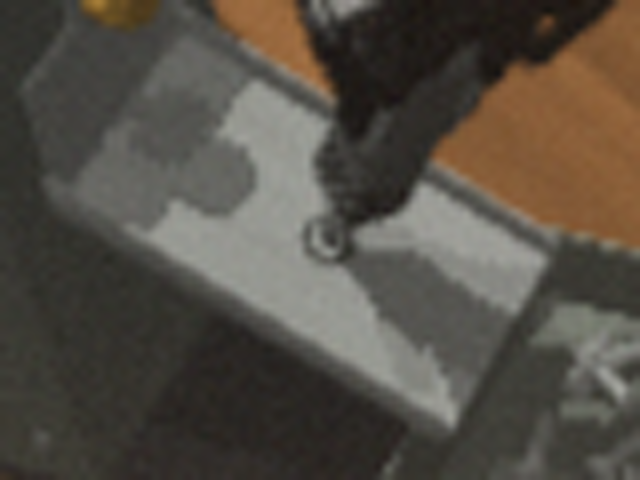

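View pics/side11z.png

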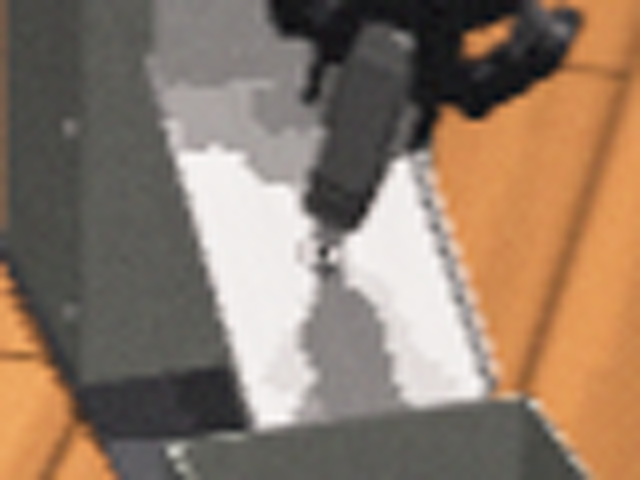

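The tip sits in the ring in all three views, pressing with about 3 N. I'll add 0.5 mm and hold steady before the last check.

Emit:
{"api": "step_arm", "payload": {"moves": "0 0.01 0 0 0 0 0;0 0 0 0 0 0 0;0 0 0 0 0 0 0;0 0 0 0 0 0 0;0 0 0 0 0 0 0;0 0 0 0 0 0 0;0 0 0 0 0 0 0;0 0 0 0 0 0 0;0 0 0 0 0 0 0;0 0 0 0 0 0 0;0 0 0 0 0 0 0;0 0 0 0 0 0 0"}}

```text
clock: 18.2
eef_pos: [487.1, -169.0, 181.8]
tool_rot: [-1.967, -0.293, -0.082]
force: [-0.4, 1.5, 1.5]
width: 25.3
```

```bash
python3 - <<'E'
from h import *
F=[];n=np.array([-.2347,.4066,.8829])
for i in range(8):
    s=ctrl.read_state();F.append(s["force"]@n);p=get_image("side" if i else "wrist")
    if i==0: cv2.imwrite("pics/wrist12.png",p["color"])
cv2.imwrite("pics/side12.png",p["color"])
print(np.mean(F),np.std(F),s["clock"],s["width"],s["qd"])
E
python3 go.py 508.5,-206.5,102 -3.6
```

```text
2.0843716743276763 0.5564260371767525 18.55 25.519509967656326 [-1.99223409e-03  1.49356517e-03 -9.12951718e-05  7.80847142e-04
  5.09119285e-04  4.76066148e-04  1.55599132e-03]
18.6 tip [ 509.19398663 -207.6460136    97.87179041] height -4.273644038492615 angle 0.5193324357901266 rotvec tool/0.12 [-1.46272612e-03  7.35922654e-17 -1.23156986e-02]
shift units [ 0.00885857 -0.01349443 -0.01223718] F [-0.89395152  1.31530527  1.95591514] F.n 2.471491024708009
```

View pics/side12.png

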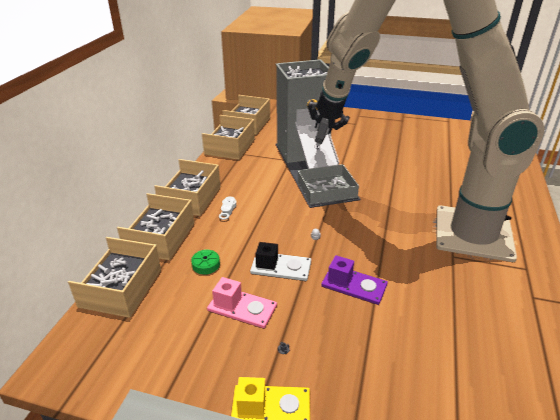

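View pics/wrist12.png

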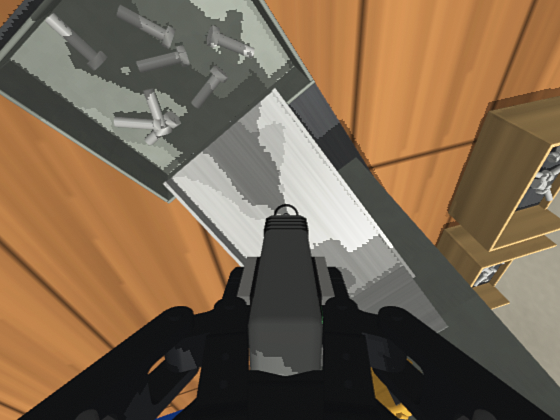

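The gauge is steady, with about 3.5 N of contact and the tip roughly half way in. The loose pieces haven't moved. I'm handing in.

```bash
python3 -c "
from cell import ctrl
print(ctrl.finish_job())"
```

```text
the job is handed in; nothing more can be done
None
```

I zeroed the gauge on the aluminium stand's disc, then held it on the chute and handed the job in at about 18.6 s of the 51 s allowed. The interface gives no verdict, so the results below are my own readings.

- **Zeroing:** the gauge stood upright, with its tip within about 1 mm of the disc's middle. It pressed with about 3.7 N (about 3.6 mm in) for over 1 s.
- **Chute hold:** the tip was inside the inked ring in the wrist, scene and side views, about 1–2 mm from its middle. The gauge was square to the sheet within about 0.5°. It had been held still for over 1 s at hand-in, gripped at 25.5 mm.
- **Loose stock and gate knob:** the loose pieces looked unmoved in the side view. The gripper stayed clear of the gate knob, but I did not measure its angle.

**Where checks disagreed:**
- **Tip depth on the chute:** force put the tip about 3.3 mm in, while the arm's position put it at 4.3 mm. Both are inside the 1.2–7.2 mm window.
- **Ring position:** the cameras and networks differed by 3–5 mm. I trusted the wrist camera and trimmed the tip about 1.5 mm by eye before pressing.

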